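# Stow the telescopic bench prop

### The arm

A 6-joint arm with a two-finger parallel gripper is mounted at the origin on the work surface; the furniture and walls round the work are solid. World frame = base frame: x ahead of the robot, y to its left, z up, the work surface at z = 0. Lengths are in mm, angles in rad, forces in N, time in s.
With the tool pointing down it reaches from about 350 to 975 mm from the base axis. Payload 7.1 kg.
Tool frame: the origin (TCP) lies midway between the tips of the shut fingers; the grasp point (between the pads) lies pinch_z behind it (pinch_z is the distance from the TCP to the grasp point, in mm); z points along the fingers, y is the line along which they close (so a half turn about z gives the same grasp; the last joint's range is limited). The gripper opens to 88 mm and grips with 3 to 60 N. Pads are 20 mm wide; open, the fingers measure 115 mm over their backs; the gripper's body (75 mm by 178 mm) begins 61 mm behind the grasp point.
Start: joints at [-1.137, 0.423, 1.63, -0, 1.089, -0.019], TCP at [273.442, -561.991, 222.675] pointing down, gripper open.
Joint ranges: [-3, 3], [-0.9, 2.11], [0.09, 2.58], [-1.31, 4.45], [0.11, 2.69], [-2.54, 2.54]. Speed limits (rad/s): [2.39, 2.39, 3.01, 3.14, 3.14, 3.14].

### API

Orientations are given as a rotation vector (axis times angle).
In Python, from workcell import get_obs, get_image, close_job, pinch_z gives the robot as it stands.
- The arm moves only by the tool jog_arm, never from a script. Its argument "commands" is a list of rows, each a list of 3 entries, a list of its own where there are three numbers: the gripper command: -1 is shut, 1 is fully open, values between are in proportion, then the shift along the tool's x, y, z as a fraction of full scale, then the turn, a rotation vector about the tool's x, y, z as a fraction of full scale. In form: [[gripper, [tx, ty, tz], [rx, ry, rz]], ...]. A call has 1 to 10 rows; each row shifts and turns the commanded pose from where the row before left it, along the tool's axes as they then stand; what a row does not reach is not made up. Full scale, the value 1, is 0.1 m for a shift and 45 degrees for a turn. A row lasts 1/10 s, in which the tool goes at most 50 mm and 8.59 degrees, less where a joint would pass 70% of its speed; a pose out of reach is approached as far as the arm can. A call with a number of a shift or a turn outside -1 to 1 is refused whole. A call with a gripper value outside its range is refused whole. The fingers move at their own pace and stop on an object; the grip force is fixed at half the most. Time passes only in rows, so rows that do not move let the fingers close. It gives the time, the measured TCP pose, the force, the opening and the grip force at its end, in the units of the state.
- get_obs(): the state, without advancing time (a new reading comes with each control period).
- get_image(name): name is "side" or "top" or "wrist"; returns a dict with "image" (400x640x3 uint8, blue, green, red), "z_map" (400x640 float32, mm along the optical axis (not along the pixel's ray), 0 where there is no reading), "intrinsics" (3x3 intrinsics, pixels), "k1" (the pictures are not rectified: a ray, as slopes to the right and down, at radius r is drawn at 1 + k1 r^2 times it, then the intrinsics apply), "eye" and "orientation" of the camera in the world; the wrist camera has in their place "mount" (4x4, takes a point from camera to tool coordinates, whose origin is the TCP and whose axes are the flange's). Camera axes: x right, y down, z forward; pixel columns grow to the right and rows downward; lengths in mm; the calibration is good to about 2 mm. A picture is of the moment at which its call begins: read the wrist's pose just before it.
- close_job(): hands the job in; it is judged then, once.
The state is a dict: "t": time; "qpos": joint angles; "qvel": joint speeds; "joint_torque": joint torques, N m; "ee_pos": TCP position; "orientation": TCP orientation; "ft_force": force on the tool from outside, world axes, zero at the start; "moment": the same for the moment, N m; "width": finger opening in mm; "grasp_force": force on a finger pad.
Only numpy, scipy, OpenCV 4.12 (cv2) and the standard library are available. Lean on these libraries where they do the work, as an engineer would, in place of code of your own. Each camera call takes 0.05 s, during which the arm holds its last target. There are 200 camera calls.

### The job

Stow the leaning telescopic prop: push its tubes fully home, the innermost (thinnest, with the round pad on its end) into the middle tube first, and then the middle tube into the sleeve. When both are home, press the raised clamp lever on the sleeve's collar all the way down, and leave the bottles, dishes and other things around it where they stand.

Things in the scene. Friction and masses are not known exactly. Their poses are not given: they have to be found in the camera images.
- prop: Telescopic prop fixed to the worktop: grey base plate 150 x 110 mm, top at 16 mm, and a round steel sleeve (40 mm dia., black collar 49 mm) leaning 35 degrees from vertical to the prop's own -x, roughly towards the robot. Origin: centre of the underside; z up. All lies in its plane y = 0. Tube axis outward: (-0.573, 0, 0.820). Pad face with both tubes home: (-0.039, 0, 0.117).
- pad_top (a point): Centre of the end face of the dark rubber pad (50 mm dia., 16 mm thick) on the innermost tube (steel, 20 mm dia.); its z points outward along the tubes, square to the face. Pushed inward, the innermost tube moves first at 3 to 4 N, then the middle tube at 8 to 9 N; both stay where they are left and stop hard when home.
- ring_top (a point): Centre of the outer face of the black end ring (41 mm dia., 14 mm thick) of the middle tube (aluminium, 30 mm dia.). The pad rests on it when the innermost tube is home; the ring rests on the sleeve's mouth, at (-0.022, 0, 0.092) in the prop's frame, when the middle tube is home. z outward along the tubes.
- inner (a joint): How far the innermost tube stands out of the middle tube, m: 0 = fully home, at most 0.08.
- middle (a joint): How far the middle tube stands out of the sleeve, m: 0 = fully home, at most 0.08.
- lever (a joint): Clamp lever angle, rad: 0 = pressed fully down, lever level and locked; grows as it is raised, at most 0.8. It stays where it is left and stops hard at 0. About 3 N straight down, 45 mm out from its pin, moves it all the way; pushed nearer its raised end, a tool can catch on the end face.
- lever_hinge (a point): Centre of the clamp lever's pin, on the upper side of the sleeve's collar, at (0.008, 0, 0.101) in the prop's frame, axes as the prop's; the pin lies along y. The black lever, 22 mm wide (26 at its end), reaches 90 mm from the pin towards the prop's +x when level; its top face is then 10 mm above the pin.
- pe_bottle_1: Bystander: white plastic bottle with a blue cap, 48 mm dia., 83 mm tall, beside the prop; origin at the centre of its underside.
- timer: Bystander: small white timer, 62 x 62 x 16 mm, lying beside the prop; origin at the centre of its underside.
- petri_1: Bystander: flat round dish, 60 mm dia., 14 mm tall, beside the prop; origin at the centre of its underside.
- petri_2: Bystander: flat round dish, 60 mm dia., 14 mm tall, to the left of the tubes; origin at the centre of its underside.
- bottle_small: Bystander: empty glass bottle with blue rings, 45 mm dia., 107 mm tall, on the left; origin at the centre of its underside.
- flask_250: Bystander: conical glass flask, 84 mm dia., 187 mm tall, on the left; origin at the centre of its underside.
Mind the look-alikes: they are no part of the job. What is shaped like the prop but red is not meant.

How it is judged:
By the outcome, as a careful person would: the job done as asked, in the order asked, and still so for the second after the job is handed in, with the robot touching nothing.
It also fails if it takes over 38 s, if anything falls off the work surface, if the arm or the gripper's body presses on something with over 40 N, if the wrist force passes 120 N, or if a joint passes its speed limit or range.

## Working session

There is one attempt and no reset: what is moved stays moved. The work goes in short steps, Python scripts to look and compute and a tool call to move; the robot and the scene stay as the last step left them, time stands still between calls to the robot, and variables do not carry over. Pictures are saved under pics/ and viewed, at most 10 in all, crops included, and the job is handed in when it is done.

Besides the shell and the picture viewer there is one more tool, called after "Emit:" in YAML: its name, and indented under it one key for each argument. jog_arm: Moves the arm, as the interface text tells. Its arguments: {"type":"object","properties":{"commands":{"type":"array","items":{"type":"array"}}},"required":["commands"]}

```bash
mkdir -p pics; cat > h.py <<'E'
import numpy as np,cv2
from scipy.spatial.transform import Rotation as R
from workcell import *
def grab(n):
    o=get_obs(); d=get_image(n); d['obs']=o; return d
def cam(d):
    if 'mount' in d:
        o=d['obs']; M=np.array(d['mount']); Rt=R.from_rotvec(o['orientation']).as_matrix()
        return Rt@M[:3,:3], Rt@M[:3,3]+np.array(o['ee_pos'])
    q=np.array(d['orientation'])
    return (q if q.shape==(3,3) else R.from_rotvec(q).as_matrix()), np.array(d['eye'])
def cloud(d):
    K=np.array(d['intrinsics']); k=d['k1']
    dist=np.array([k,0,0,0,0.])
    v,u=np.mgrid[:400,:640]
    p=cv2.undistortPoints(np.stack([u,v],-1).reshape(-1,1,2).astype(float),K,dist).reshape(400,640,2)
    z=d['z_map']; P=np.dstack([p*z[...,None],z])
    Rm,e=cam(d); W=P@Rm.T+e; W[z<=0]=np.nan
    return W
E
python3 - <<'E'
from h import *
o=get_obs(); print(o, pinch_z if not callable(pinch_z) else pinch_z())
for n in('side','top'):
    d=grab(n); cv2.imwrite(f'pics/{n}0.png',d['image']); print(n,d.get('eye'),d.get('orientation'),d['k1'],np.shape(d['orientation']))
    np.save(n+'.npy',cloud(d)); 
E
```

```text
{'t': 0.0, 'qpos': array([-1.13701717e+00,  4.23858486e-01,  1.63066974e+00, -2.79719834e-05,
        1.08857910e+00, -1.90106069e-02]), 'qvel': array([ 0.00037339,  0.00113274, -0.00063246, -0.00038803,  0.00096932,
        0.00044679]), 'joint_torque': array([ 1.28262636e-05, -5.44631732e+01, -2.73664856e+01,  6.43030135e-02,
        2.25366186e-02, -1.04359674e-04]), 'ee_pos': array([ 273.20456731, -561.52137414,  221.89863076]), 'orientation': array([-3.05998130e+00, -7.04868620e-01,  5.27717538e-04]), 'ft_force': array([ 0.62521967,  0.58531464, -0.16314665]), 'moment': array([-0.00484789, -0.00121104, -0.0043615 ]), 'grasp_force': 0.0, 'width': 87.80858829707748} 18.700000000000003
side [  11.11973955 1001.99187981  797.36151108] [-0.68583101  2.4756754  -1.31902846] -0.04068261735259056 (3,)
top [ 403.84949716  140.37674459 1245.07838804] [-2.12937949  2.17903696 -0.11709149] -0.12742732147012048 (3,)
```

View pics/side0.png

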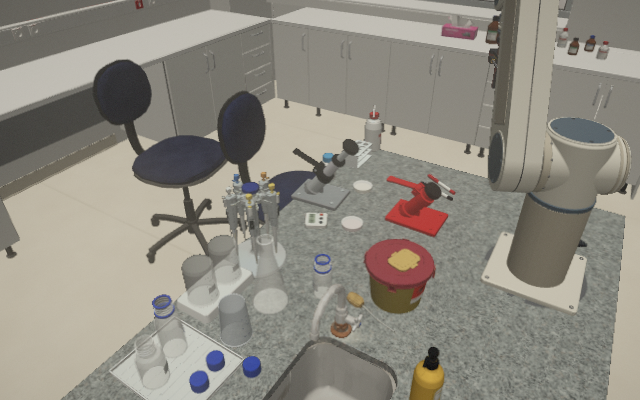

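View pics/top0.png

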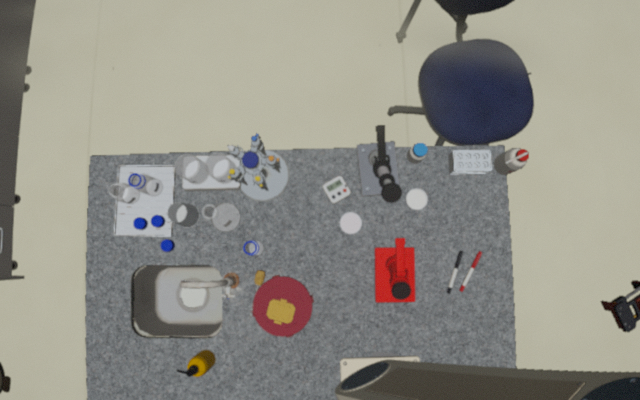

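The side view shows the grey prop (plate ~(322,192), pad ~(350,147), lever raised ~(310,158)); the red look-alike is at (420,205). In the top view the prop's plate is ~(375,168), its pad ~(391,191) and its lever end ~(381,130).

```bash
python3 - <<'E'
from h import *
W=np.load('top.npy'); im=cv2.imread('pics/top0.png')
sub=W[115:210,345:435]; s=sub.reshape(-1,3)
print('table z',np.nanmedian(W[230:240,300:340,2]))
m=(s[:,2]>11)&(s[:,2]<22)&(s[:,1]>-95)
m2=((W[...,2]>11)&(W[...,2]<22)); m2[:120]=0;m2[205:]=0;m2[:,:350]=0;m2[:,402:]=0
P=W[m2]; r=cv2.minAreaRect(P[:,:2].astype(np.float32)); print('plate',r,cv2.boxPoints(r).round(),np.median(P[:,2]))
# pad: dark blob highest
pm=np.zeros((400,640),bool); pm[178:205,378:406]=1
g=im.max(2)
q=W[pm&(g<60)&(W[...,2]>100)]; print('pad',len(q),np.median(q,0),q.min(0),q.max(0))
for v in range(124,206,3):
    row=[(u,*W[v,u].round()) for u in range(372,402,4) if W[v,u,2]>30]
    print(v,row)
S=np.load('side.npy'); 
for v in range(136,200,4):
    print(v,[(u,*S[v,u].round().astype(int)) for u in range(290,364,6) if S[v,u,2]>30 and S[v,u,0]>500 and S[v,u,0]<1000])
for n,(v,u) in dict(pe=(150,420),petA=(199,417),petB=(222,350),timer=(189,336)).items(): print(n,W[v,u])
E
python3 - <<'E'
import cv2
a=cv2.imread('pics/side0.png')[120:220,270:390];b=cv2.imread('pics/top0.png')[115:215,340:440]
cv2.imwrite('pics/c.png',cv2.hconcat([cv2.resize(a,None,fx=3.6,fy=3.6),cv2.resize(b,None,fx=3.6,fy=3.6)]))
E
```

```text
table z 0.10962480457305901
plate ((629.1978759765625, 3.8383026123046875), (147.98233032226562, 139.2206268310547), 4.083003520965576) [[550.  68.]
 [560. -71.]
 [708. -60.]
 [698.  79.]] 15.942371680481529
pad 326 [539.50864188 -16.07646826 199.42044615] [516.93836566 -39.68228747 141.58756372] [580.62683229   4.41368649 216.08792861]
124 []
127 [(376, np.float64(714.0), np.float64(5.0), np.float64(140.0)), (380, np.float64(712.0), np.float64(-5.0), np.float64(145.0)), (384, np.float64(712.0), np.float64(-15.0), np.float64(143.0))]
130 [(376, np.float64(706.0), np.float64(5.0), np.float64(137.0)), (380, np.float64(707.0), np.float64(-6.0), np.float64(133.0)), (384, np.float64(707.0), np.float64(-16.0), np.float64(134.0))]
133 [(376, np.float64(698.0), np.float64(5.0), np.float64(138.0)), (380, np.float64(699.0), np.float64(-5.0), np.float64(136.0)), (384, np.float64(698.0), np.float64(-16.0), np.float64(138.0))]
136 [(376, np.float64(692.0), np.float64(5.0), np.float64(131.0)), (380, np.float64(691.0), np.float64(-5.0), np.float64(134.0)), (384, np.float64(692.0), np.float64(-16.0)
[... 8086 characters left out ...]
4(594), np.int64(-15), np.int64(83))]
180 [(314, np.int64(644), np.int64(4), np.int64(63)), (320, np.int64(618), np.int64(13), np.int64(76)), (326, np.int64(600), np.int64(9), np.int64(80))]
184 [(308, np.int64(665), np.int64(6), np.int64(43)), (314, np.int64(640), np.int64(10), np.int64(54)), (320, np.int64(621), np.int64(7), np.int64(58))]
188 [(308, np.int64(661), np.int64(12), np.int64(33)), (314, np.int64(643), np.int64(7), np.int64(37)), (320, np.int64(628), np.int64(-3), np.int64(36))]
192 []
196 []
pe [ 663.43568802 -117.50591726   85.21903796]
petA [ 539.7670896  -117.34186384   15.22147844]
petB [480.4272191   71.58777406  13.10190241]
timer [573.51659159 107.89901385  13.02404805]
```

View pics/c.png

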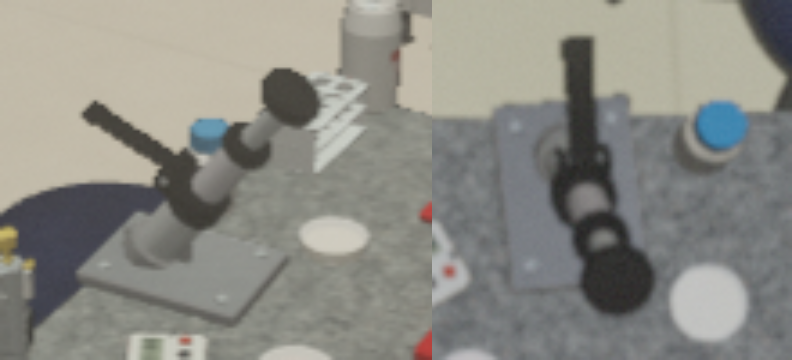

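```bash
cat >> h.py <<'E'
yaw=np.radians(4.1); c,s_=np.cos(yaw),np.sin(yaw); RP=np.array([[c,-s_,0],[s_,c,0],[0,0,1]])
d=RP@[.573,0,-.8195]; d/=np.linalg.norm(d)
def plan(p,z,y=None):
    """total shift (tool axes at start, full scales) and total turn (full scales) to put TCP at p, tool z along z"""
    o=get_obs(); A=R.from_rotvec(o['orientation']).as_matrix()
    y=RP@[0,1,0] if y is None else y
    if y@A[:,1]<0: y=-y
    B=np.c_[np.cross(y,z),y,z]
    rv=R.from_matrix(A.T@B).as_rotvec()
    print('shift',(A.T@(np.array(p)-o['ee_pos'])/100).round(3),'turn',(rv/np.radians(45)).round(3),'shift after turn',(B.T@(np.array(p)-o['ee_pos'])/100).round(3))
def st():
    o=get_obs(); A=R.from_rotvec(o['orientation']).as_matrix()
    print(o['t'],o['ee_pos'].round(1),'z',A[:,2].round(3),'y',A[:,1].round(3),'F',o['ft_force'].round(2),o['qpos'].round(2))
E
python3 - <<'E'
from h import *
T=np.array([539,-18.2,203.]); print(d)
D=grab('top'); K=np.array(D['intrinsics']); Rm,e=cam(D)
uv=np.array([[358,145],[394.4,141.4],[398.6,192.8],[363,195.5]]).reshape(-1,1,2)
p=cv2.undistortPoints(uv,K,np.array([D['k1'],0,0,0,0.])).reshape(-1,2)
r=np.c_[p,np.ones(4)]@Rm.T; X=e+r*((16-e[2])/r[:,2])[:,None]; print(X.round(1),X.mean(0))
st(); plan(T-70*d,d); plan(T-70*d+[0,0,0],np.array([0,0,-1.]),RP@[0,1,0])
W=np.load('top.npy'); w=W[240:305,370:420]; print('red max z',np.nanmax(w[...,2]))
E
```

```text
[ 0.5715595   0.04096989 -0.81953719]
[[697.   42.5  16. ]
 [705.3 -61.2  16. ]
 [558.3 -66.3  16. ]
 [553.1  33.4  16. ]] [628.42341533 -12.90565477  16.        ]
0.15 [ 273.3 -561.6  222.1] z [-0.     0.001 -1.   ] y [ 0.437 -0.899 -0.001] F [ 0.75  0.09 -0.54] [-1.14  0.42  1.63  0.    1.09 -0.02]
shift [ 4.394 -3.874 -0.378] turn [-0.149  0.768  0.47 ] shift after turn [ 2.381 -5.231  1.198]
shift [ 4.394 -3.874 -0.378] turn [-0.001  0.     0.485] shift after turn [ 2.638 -5.231 -0.383]
red max z 134.0198527387654
```

Emit:
jog_arm:
  commands:
    - [-1, [0.314, -0.277, -0.05], [0, 0, 0]]
    - [-1, [0.314, -0.277, -0.05], [0, 0, 0]]
    - [-1, [0.314, -0.277, -0.05], [0, 0, 0]]
    - [-1, [0.314, -0.277, -0.05], [0, 0, 0]]
    - [-1, [0.314, -0.277, -0.05], [0, 0, 0]]
    - [-1, [0.314, -0.277, -0.05], [0, 0, 0]]
    - [-1, [0.314, -0.277, -0.05], [0, 0, 0]]
    - [-1, [0.314, -0.277, -0.05], [0, 0, 0]]
    - [-1, [0.314, -0.277, 0], [0, 0, 0]]
    - [-1, [0.314, -0.277, 0], [0, 0, 0]]

```text
t: 1.15
ee_pos: [435.0, -173.9, 262.9]
orientation: [3.061, 0.705, 0.001]
ft_force: [0.9, -0.4, 0.9]
width: 11.1
grasp_force: 0.0
```

Emit:
jog_arm:
  commands:
    - [-1, [0.314, -0.277, 0], [0, 0, 0]]
    - [-1, [0.314, -0.277, 0], [0, 0, 0]]
    - [-1, [0.314, -0.277, 0], [0, 0, 0]]
    - [-1, [0.25, -0.22, 0], [0, 0, 0]]
    - [-1, [0, 0, 0], [-0.025, 0.128, 0.078]]
    - [-1, [0, 0, 0], [-0.025, 0.128, 0.078]]
    - [-1, [0, 0, 0], [-0.025, 0.128, 0.078]]
    - [-1, [0, 0, 0], [-0.025, 0.128, 0.078]]
    - [-1, [0, 0, 0], [-0.025, 0.128, 0.078]]
    - [-1, [0, 0, 0], [-0.025, 0.128, 0.078]]

```text
t: 2.15
ee_pos: [495.5, -29.4, 263.1]
orientation: [-2.974, -0.104, -0.945]
ft_force: [1.6, 1.5, -0.7]
width: 0.4
grasp_force: 0.0
```

```bash
python3 - <<'E'
from h import *
st(); T=np.array([538,-18.2,202.]); plan(T-70*d,d)
D=grab('wrist'); cv2.imwrite('pics/w1.png',D['image']); W=cloud(D); np.save('w1.npy',W)
E
```

```text
2.15 [495.5 -29.4 263.1] z [ 0.576  0.038 -0.817] y [ 0.069 -0.998  0.002] F [ 1.63  1.54 -0.72] [-0.17 -0.03  2.26  0.42  0.33  0.98]
shift [ 0.003 -0.081  0.048] turn [ 0.004 -0.006 -0.001] shift after turn [ 0.003 -0.081  0.048]
```

View pics/w1.png

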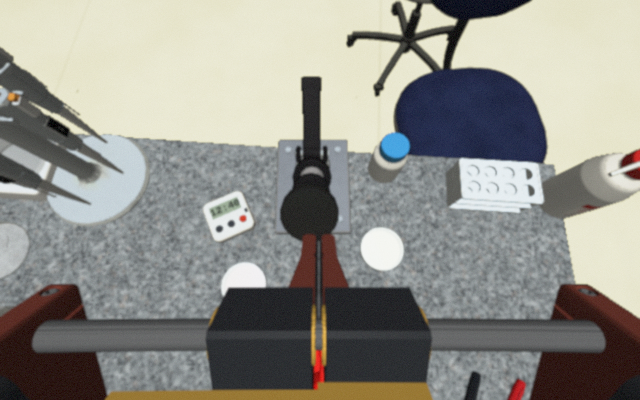

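The wrist view shows the pad at about (309,210) with the lever behind it at (312,120); the shut fingertips are at about (318,245), slightly right of the pad.

```bash
python3 - <<'E'
from h import *
W=np.load('w1.npy'); im=cv2.imread('pics/w1.png')
m=np.zeros((400,640),bool); m[178:240,275:345]=1
m&=(im.max(2)<70)&(W[...,2]>165); 
P=W[m]; ax=-d; h=P@ax; print(len(P),np.percentile(h,[5,25,50,75,95]).round(1))
F=P[abs(h-np.median(h))<5]; ux=np.cross(RP@[0,1,0],ax); uy=RP@[0,1,0]
a=F@ux;b=F@uy; print('ext',np.percentile(a,[1,99]),np.percentile(b,[1,99]))
(cx,cy),r=cv2.minEnclosingCircle(np.c_[a,b].astype(np.float32)); 
print('r',r,'centre',cx*ux+cy*uy+np.median(h)*ax)
n=np.linalg.svd(F-F.mean(0),full_matrices=False)[2][2]; print('normal',n,'mean',F.mean(0))
# lever line from wrist
l=np.zeros((400,640),bool); l[80:150,300:325]=1; l&=(im.max(2)<70)&(W[...,2]>90)
L=W[l]; print('lever',np.array([(x,*np.median(L[abs(L[:,0]-x)<4],0).round(1)) for x in range(650,720,12)]))
C=cx*ux+cy*uy+np.median(h)*ax
plan(C,d)
E
```

```text
2466 [-144.2 -141.2 -140.7 -140.2 -139.5]
ext [529.71728105 571.32911203] [-79.53399502 -35.07540026]
r 24.07073974609375 centre [533.09204339 -19.17278245 199.1780438 ]
normal [ 0.55109281  0.0414569  -0.83341349] mean [534.96861271 -18.97691316 200.38744074]
lever [[650.  650.3 -10.4 115.8]
 [662.  661.7  -9.2 120.6]
 [674.  674.1  -8.7 125.4]
 [686.  686.2  -6.7 130.3]
 [698.  698.   -6.8 135. ]
 [710.  709.2  -6.2 139.6]]
shift [-0.014 -0.069  0.74 ] turn [ 0.003 -0.005 -0.005] shift after turn [-0.011 -0.067  0.74 ]
```

Emit:
jog_arm:
  commands:
    - [-1, [-0.003, -0.017, 0.12], [0, 0, 0]]
    - [-1, [-0.003, -0.017, 0.12], [0, 0, 0]]
    - [-1, [-0.003, -0.017, 0.12], [0, 0, 0]]
    - [-1, [-0.003, -0.017, 0.12], [0, 0, 0]]
    - [-1, [0, 0, 0.1], [0, 0, 0]]
    - [-1, [0, 0, 0.05], [0, 0, 0]]
    - [-1, [0, 0, 0.05], [0, 0, 0]]
    - [-1, [0, 0, 0.05], [0, 0, 0]]
    - [-1, [0, 0, 0.05], [0, 0, 0]]
    - [-1, [0, 0, 0.05], [0, 0, 0]]

```text
t: 3.2
ee_pos: [542.1, -18.5, 194.1]
orientation: [-2.974, -0.111, -0.937]
ft_force: [-2.4, 0.0, 1.0]
width: 0.6
grasp_force: 1.5
```

Emit:
jog_arm:
  commands:
    - [-1, [0, 0, 0.05], [0, 0, 0]]
    - [-1, [0, 0, 0.05], [0, 0, 0]]
    - [-1, [0, 0, 0.05], [0, 0, 0]]
    - [-1, [0, 0, 0.05], [0, 0, 0]]
    - [-1, [0, 0, 0.05], [0, 0, 0]]

```text
t: 3.7
ee_pos: [556.4, -17.4, 173.6]
orientation: [-2.974, -0.111, -0.938]
ft_force: [-3.0, -0.4, 2.1]
width: 0.5
grasp_force: 1.5
```

```bash
python3 - <<'E'
from h import *
st(); H=np.array([629,-12,0])+RP@[-39,0,117]; print('home',H); plan(H,d)
E
```

```text
3.7 [556.4 -17.4 173.6] z [ 0.572  0.042 -0.819] y [ 0.074 -0.997  0.001] F [-3.04 -0.44  2.06] [-0.11  0.26  2.22  1.05  0.12  0.37]
home [590.09980947 -14.78840033 117.        ]
shift [-0.048 -0.002  0.657] turn [-0.001 -0.001  0.004] shift after turn [-0.047 -0.002  0.657]
```

Emit:
jog_arm:
  commands:
    - [-1, [0, 0, -0.06], [0, 0, 0]]
    - [-1, [-0.02, 0, 0], [0.12, 0, 0]]
    - [-1, [0, 0, 0], [0.12, 0, 0]]
    - [-1, [0, 0, 0], [0, 0, 0]]

```text
t: 4.1
ee_pos: [551.3, -19.8, 176.8]
orientation: [-2.822, -0.176, -0.875]
ft_force: [-0.5, -0.2, -0.8]
width: 0.3
grasp_force: 0.0
```

```bash
python3 - <<'E'
from h import *
st(); H=np.array([629,-12,0])+RP@[-39,0,117]; plan(H,d)
E
```

```text
4.1 [551.3 -19.8 176.8] z [ 0.548  0.207 -0.81 ] y [ 0.166 -0.976 -0.138] F [-0.53 -0.19 -0.79] [-0.25  0.27  2.2   1.21  0.37  0.11]
shift [-0.02   0.098  0.707] turn [-0.215  0.005 -0.   ] shift after turn [-0.023 -0.022  0.713]
```

Emit:
jog_arm:
  commands:
    - [-1, [-0.002, 0.008, 0.06], [0, 0, 0]]
    - [-1, [-0.002, 0.008, 0.06], [0, 0, 0]]
    - [-1, [-0.002, 0.008, 0.06], [0, 0, 0]]
    - [-1, [-0.002, 0.008, 0.06], [0, 0, 0]]
    - [-1, [-0.002, 0.008, 0.06], [0, 0, 0]]
    - [-1, [-0.002, 0.008, 0.06], [0, 0, 0]]

```text
t: 4.7
ee_pos: [570.9, -16.2, 146.1]
orientation: [-2.827, -0.177, -0.876]
ft_force: [-2.5, -5.1, 7.6]
width: 0.4
grasp_force: 3.7
```

```bash
python3 - <<'E'
from h import *
st(); H=np.array([629,-12,0])+RP@[-39,0,117]; plan(H,d)
E
```

```text
4.7 [570.9 -16.2 146.1] z [ 0.549  0.203 -0.811] y [ 0.165 -0.977 -0.133] F [-2.5  -5.13  7.6 ] [-0.22  0.36  2.18  1.39  0.33 -0.07]
shift [-0.008  0.056  0.344] turn [-0.209  0.005  0.003] shift after turn [-0.009 -0.001  0.349]
```

Emit:
jog_arm:
  commands:
    - [-1, [-0.001, 0.009, 0.06], [0, 0, 0]]
    - [-1, [-0.001, 0.009, 0.06], [0, 0, 0]]
    - [-1, [-0.001, 0.009, 0.06], [0, 0, 0]]
    - [-1, [-0.001, 0.009, 0.06], [0, 0, 0]]
    - [-1, [0, 0.006, 0.04], [0, 0, 0]]

```text
t: 5.2
ee_pos: [586.8, -14.5, 122.7]
orientation: [-2.826, -0.177, -0.876]
ft_force: [-1.0, -5.1, 7.5]
width: 0.2
grasp_force: 3.5
```

```bash
python3 - <<'E'
from h import *
st(); H=np.array([629,-12,0])+RP@[-39,0,117]; plan(H,d)
E
```

```text
5.2 [586.8 -14.5 122.7] z [ 0.549  0.203 -0.811] y [ 0.165 -0.977 -0.133] F [-1.02 -5.11  7.49] [-0.21  0.42  2.16  1.53  0.32 -0.2 ]
shift [-0.005  0.016  0.064] turn [-0.209  0.005  0.003] shift after turn [-0.006  0.005  0.065]
```

Creep to the stop, watching the force.

Emit:
jog_arm:
  commands:
    - [-1, [0, 0.003, 0.02], [0, 0, 0]]
    - [-1, [0, 0.003, 0.02], [0, 0, 0]]
    - [-1, [0, 0.003, 0.02], [0, 0, 0]]

```text
t: 5.5
ee_pos: [590.1, -14.1, 117.8]
orientation: [-2.826, -0.178, -0.876]
ft_force: [-1.5, -4.9, 7.2]
width: 0.1
grasp_force: 3.5
```

Emit:
jog_arm:
  commands:
    - [-1, [0, 0.002, 0.015], [0, 0, 0]]

```text
t: 5.6
ee_pos: [590.6, -14.0, 117.1]
orientation: [-2.826, -0.177, -0.877]
ft_force: [-20.2, -9.8, 34.0]
width: 0.7
grasp_force: 19.8
```

Emit:
jog_arm:
  commands:
    - [-1, [0, 0.002, 0.015], [0, 0, 0]]

```text
t: 5.7
ee_pos: [590.9, -14.0, 116.7]
orientation: [-2.826, -0.177, -0.878]
ft_force: [-32.9, -13.9, 52.2]
width: 0.4
grasp_force: 30.7
```

Emit:
jog_arm:
  commands:
    - [-1, [0, 0, -0.1], [0, 0, 0]]
    - [-1, [0, 0, -0.3], [0, 0, 0]]
    - [-1, [0, 0, -0.3], [0, 0, 0]]
    - [-1, [0, 0, -0.3], [0, 0, 0]]

```text
t: 6.1
ee_pos: [535.1, -33.5, 196.0]
orientation: [-2.825, -0.179, -0.871]
ft_force: [0.1, 0.9, 0.9]
width: 0.7
grasp_force: 0.0
```

```bash
python3 - <<'E'
from h import *
st(); plan([682,-8,190],np.array([0,0,-1.]))
D=grab('wrist'); cv2.imwrite('pics/w2.png',D['image']); np.save('w2.npy',cloud(D))
E
```

```text
6.1 [535.1 -33.5 196. ] z [ 0.546  0.206 -0.812] y [ 0.167 -0.977 -0.135] F [0.15 0.87 0.89] [-0.29  0.21  2.21  1.09  0.41  0.2 ]
shift [1.188 0.005 0.903] turn [-0.205 -0.766  0.068] shift after turn [ 1.484 -0.149  0.06 ]
```

View pics/w2.png

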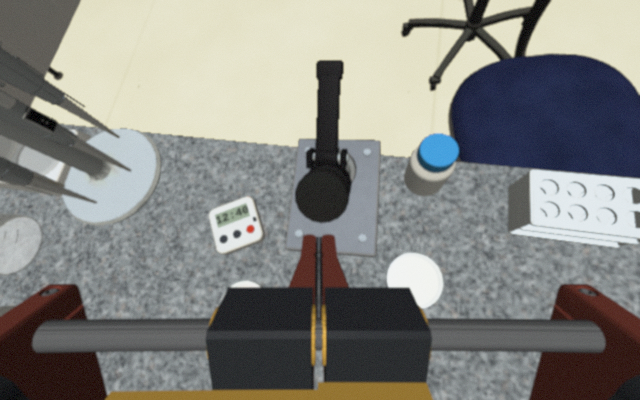

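The wrist view shows the pad, at (322,192), sitting directly on the collar with both tubes in; the lever is still raised at (329,110).

Emit:
jog_arm:
  commands:
    - [-1, [0, 0, 0], [-0.034, -0.128, 0.011]]
    - [-1, [0, 0, 0], [-0.034, -0.128, 0.011]]
    - [-1, [0, 0, 0], [-0.034, -0.128, 0.011]]
    - [-1, [0, 0, 0], [-0.034, -0.128, 0.011]]
    - [-1, [0, 0, 0], [-0.034, -0.128, 0.011]]
    - [-1, [0, 0, 0], [-0.034, -0.128, 0.011]]
    - [-1, [0.35, -0.035, 0], [0, 0, 0]]
    - [-1, [0.35, -0.035, 0], [0, 0, 0]]
    - [-1, [0.35, -0.035, 0], [0, 0, 0]]
    - [-1, [0.35, -0.035, 0], [0, 0, 0]]

```text
t: 7.15
ee_pos: [674.8, 0.3, 209.3]
orientation: [-3.084, -0.147, -0.156]
ft_force: [0.7, 0.3, 0.8]
width: 0.6
grasp_force: 0.0
```

```bash
python3 - <<'E'
from h import *
st(); plan([682,-8,145],np.array([0,0,-1.]))
W=np.load('w2.npy'); im=cv2.imread('pics/w2.png')
ok=(im.max(2)<75); ax=-d
m=np.zeros((400,640),bool); m[162:222,292:352]=1; m&=ok&(W[...,2]>95)
h=W[m]@ax; P=W[m]; F=P[abs(h-np.median(h))<4]; print('pad',np.median(F,0), 'home h',(np.array([629,-12,0])+RP@[-39,0,117])@ax,np.median(h))
l=np.zeros((400,640),bool); l[60:148,312:348]=1; l&=ok&(W[...,2]>90); L=W[l]
print(np.array([(np.median(L[abs(L[:,0]-x)<4],0).round(1)) for x in range(650,722,12)]))
E
```

```text
7.15 [6.748e+02 3.000e-01 2.093e+02] z [ 0.099  0.055 -0.994] y [ 0.097 -0.994 -0.045] F [0.75 0.28 0.77] [-0.04  0.47  1.6   0.07  0.98  1.39]
shift [-0.002  0.118  0.641] turn [-0.059 -0.131  0.03 ] shift after turn [0.066 0.088 0.643]
pad [591.91362836 -15.71794724 116.85526793] home h -240.78542412089666 -242.0876931914852
[[650.2 -11.3 115.7]
 [662.  -10.  120.6]
 [673.9  -9.4 125.4]
 [685.9  -8.3 130.2]
 [697.9  -7.2 135.2]
 [710.1  -6.6 139.9]]
```

Emit:
jog_arm:
  commands:
    - [-1, [0, 0, 0], [-0.06, -0.13, 0.03]]
    - [-1, [0.06, 0.09, 0.2], [0, 0, 0]]
    - [-1, [0, 0, 0.25], [0, 0, 0]]
    - [-1, [0, 0, 0.15], [0, 0, 0]]
    - [-1, [0, 0, 0], [0, 0, 0]]

```text
t: 7.65
ee_pos: [677.9, -9.4, 146.8]
orientation: [3.139, 0.111, -0.007]
ft_force: [-0.1, 0.3, -0.5]
width: 0.4
grasp_force: 0.0
```

```bash
python3 - <<'E'
from h import *
st(); plan([682,-8.5,111],np.array([0,0,-1.]))
E
```

```text
7.65 [677.9  -9.4 146.8] z [-0.005 -0.001 -1.   ] y [ 0.071 -0.998  0.   ] F [-0.08  0.25 -0.46] [-0.03  0.59  1.55 -0.    1.01  1.47]
shift [ 0.043 -0.006  0.357] turn [ 0.     0.006 -0.001] shift after turn [ 0.042 -0.006  0.358]
```

Emit:
jog_arm:
  commands:
    - [-1, [0.04, 0, 0.08], [0, 0, 0]]
    - [-1, [0, 0, 0.06], [0, 0, 0]]
    - [-1, [0, 0, 0.05], [0, 0, 0]]
    - [-1, [0, 0, 0.05], [0, 0, 0]]
    - [-1, [0, 0, 0.05], [0, 0, 0]]
    - [-1, [0, 0, 0.03], [0, 0, 0]]

```text
t: 8.25
ee_pos: [684.0, -10.6, 118.2]
orientation: [3.138, 0.109, 0.002]
ft_force: [2.7, 0.6, 2.3]
width: 0.6
grasp_force: 1.2
```

Emit:
jog_arm:
  commands:
    - [-1, [0, 0, 0.02], [0, 0, 0]]
    - [-1, [0, 0, 0.015], [0, 0, 0]]

```text
t: 8.45
ee_pos: [683.9, -10.6, 114.7]
orientation: [3.138, 0.109, 0.001]
ft_force: [2.1, -0.2, 2.5]
width: 0.9
grasp_force: 1.2
```

Emit:
jog_arm:
  commands:
    - [-1, [0, 0, 0.015], [0, 0, 0]]

```text
t: 8.55
ee_pos: [683.9, -10.6, 113.3]
orientation: [3.138, 0.109, 0.001]
ft_force: [1.8, -0.4, 2.6]
width: 0.5
grasp_force: 1.2
```

Emit:
jog_arm:
  commands:
    - [-1, [0, 0, 0.015], [0, 0, 0]]

```text
t: 8.65
ee_pos: [683.9, -10.5, 111.8]
orientation: [3.138, 0.109, 0.001]
ft_force: [1.9, -0.5, 3.2]
width: 0.1
grasp_force: 1.3
```

Emit:
jog_arm:
  commands:
    - [-1, [0, 0, 0.015], [0, 0, 0]]

```text
t: 8.75
ee_pos: [684.0, -10.5, 110.9]
orientation: [3.138, 0.109, 0.001]
ft_force: [-1.3, 0.4, 15.0]
width: 0.5
grasp_force: 7.9
```

Emit:
jog_arm:
  commands:
    - [-1, [0, 0, 0.012], [0, 0, 0]]

```text
t: 8.85
ee_pos: [684.1, -10.5, 110.8]
orientation: [3.138, 0.109, 0.002]
ft_force: [-4.3, -0.3, 20.9]
width: 0.8
grasp_force: 10.3
```

Hard stop at z=110.9, as predicted. I'll retreat and check.

Emit:
jog_arm:
  commands:
    - [-1, [0, 0, -0.05], [0, 0, 0]]
    - [-1, [0, 0, -0.3], [0, 0, 0]]
    - [-1, [0, 0, -0.4], [0, 0, 0]]
    - [-1, [-0.3, 0, -0.4], [0, 0, 0]]
    - [-1, [-0.4, 0, -0.1], [0, 0, 0]]
    - [-1, [-0.4, 0, 0], [0, 0, 0]]
    - [-1, [-0.4, 0, 0], [0, 0, 0]]
    - [-1, [0, 0, 0], [0, 0, 0]]

```text
t: 9.65
ee_pos: [527.9, -20.8, 232.9]
orientation: [3.139, 0.108, -0.01]
ft_force: [-0.5, -0.2, -0.0]
width: 0.2
grasp_force: 0.0
```

```bash
python3 - <<'E'
from h import *
st(); D=grab('side'); W=cloud(D); im=D['image']; cv2.imwrite('pics/s3.png',cv2.resize(im[100:240,250:450],None,fx=3.5,fy=3.5))
for v in range(140,180,4): print(v,[(u,*W[v,u].round().astype(int)) for u in range(284,350,6) if W[v,u,2]>60 and 500<W[v,u,0]<800 and abs(W[v,u,1])<40])
E
```

```text
9.65 [527.9 -20.8 232.9] z [-0.006 -0.001 -1.   ] y [ 0.069 -0.998  0.001] F [-0.45 -0.24 -0.03] [-0.06  0.27  1.83 -0.    1.05  1.44]
140 []
144 []
148 []
152 []
156 []
160 [(296, np.int64(708), np.int64(1), np.int64(111)), (302, np.int64(692), np.int64(-6), np.int64(113)), (308, np.int64(680), np.int64(-21), np.int64(109))]
164 [(302, np.int64(685), np.int64(5), np.int64(106)), (308, np.int64(666), np.int64(2), np.int64(110)), (314, np.int64(652), np.int64(-10), np.int64(109)), (320, np.int64(634), np.int64(-15), np.int64(112)), (326, np.int64(607), np.int64(-3), np.int64(126)), (332, np.int64(596), np.int64(-19), np.int64(121))]
168 [(314, np.int64(640), np.int64(10), np.int64(109)), (320, np.int64(627), np.int64(-3), np.int64(106)), (326, np.int64(599), np.int64(11), np.int64(121)), (332, np.int64(587), np.int64(-4), np.int64(118)), (338, np.int64(580), np.int64(-26), np.int64(109))]
172 [(314, np.int64(640), np.int64(10), np.int64(95)), (320, np.int64(619), np.int64(10), np.int64(101)), (326, np.int64(597), np.int64(13), np.int64(110)), (332, np.int64(584), np.int64(2), np.int64(108)), (338, np.int64(575), np.int64(-18), np.int64(101))]
176 [(320, np.int64(616), np.int64(16), np.int64(92)), (326, np.int64(600), np.int64(9), np.int64(94)), (332, np.int64(589), np.int64(-8), np.int64(88))]
```

View pics/s3.png

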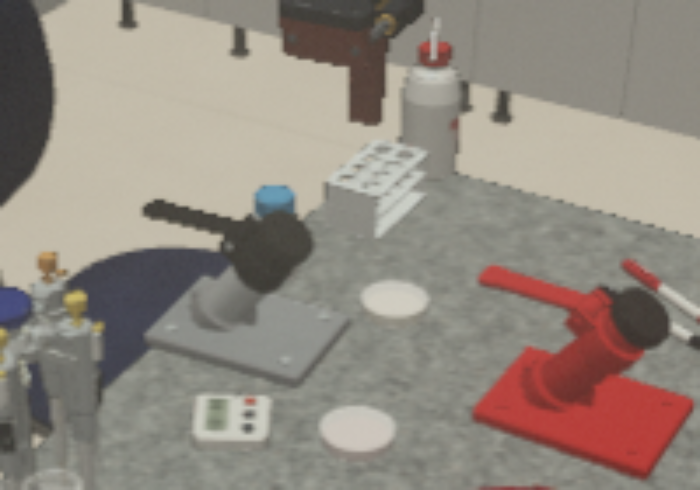

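The crop shows the pad seated on the collar at (275,250) and the lever level, running from (150,208) to (240,225) with its top at z≈110. The bystanders have not moved and the gripper is clear.

```bash
python3 -c "from workcell import *; print(close_job())"
```

```text
the job is handed in; nothing more can be done
None
```

The prop is stowed: the inner tube went in first, then the middle tube, both to the hard stop; the clamp lever is pressed fully down, the things around it were not touched, and the job was handed in at about 9.7 s.

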